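Vent position of a closet dehumidifier canister

TASK

Swing the lamp's arm to the left (robot's view) well clear of the white dehumidifier canister, then drop the bayonet cap into the canister's mouth with its lugs through the two slots, and press it down fully home against its spring. Keeping it pressed down, twist it clockwise (seen from above) only half-way to its lock, about 45 degrees of the 90, without going on to the lock, so that the canister can vent. Finish holding it right there: do not let go of the cap, and leave everything else on the shelf undisturbed.

Things in the scene. Friction and masses are not known exactly. Their poses are not given: they have to be found in the camera images.
- lamp_arm (a joint): hinge of the lamp's arm on its upright post, rad; 0 = arm points along -x of the lamp's foot, over the canister; grows as the arm swings clockwise from above, to the robot's left, up to a stop at 1.6. From 0.9 on it counts as clear of the canister. Stays where it is left; about 1 N at the knob moves it
- lamp_knob (a point): black round upright knob on the lamp's arm, 18 mm across, 45 mm tall; this point is on its axis, 15 mm below its top, 30 mm above the arm's top face, 165 mm from the hinge axis. Arm: 18 mm wide, top face 217 mm above the shelf. Beyond the knob it carries the lamp head, 90 mm across, 210 mm from the hinge, from 174 to 203 mm above the shelf
- lamp_hinge (a point): on the vertical hinge axis of the lamp's arm (top of the post, 210 mm above the shelf; the post and hinge are at most 30 mm wide and 224 mm tall, the fixed foot 110 mm across)
- canister: white ribbed canister fixed to the shelf, 107 mm across, 102 mm tall, open at the top; origin at the centre of its underside, z up. The mouth has a lip 8 mm thick with a 72 mm round opening and two slots, each about 20 mm wide and reaching 46 mm from the axis, at its +x and -x (alike). Under the lip is a channel 16 mm high, down to a seat 78 mm above the underside
- canister_mouth (a point): centre of the canister's mouth, level with the lip's top, 102 mm above the shelf. Seen from above, lugs in the slots can turn 90 degrees clockwise to the lock (a recess under the lip where the cap clicks up, from about 75 degrees); counter-clockwise they are blocked after about 10 degrees
- cap_grip (a point): grey cap standing on the shelf at the right, 120 g: a disc 67 mm across, 8 mm thick, with two like lugs 8 mm wide, 8 mm thick, reaching 43 mm from the axis along its +x and -x; on it a bar grip 56 mm long along x (in line with the lugs), 14 mm thick, 8 to 64 mm above the underside. This point: on the axis, 50 mm above the underside (14 mm below the top); fully home it is 128 mm above the shelf
- spring_plate (a joint): sprung steel plate in the canister's mouth, 58 mm across, m: 0 = up, level with the lip's underside, 94 mm above the shelf; 0.016 = pressed down with the cap on its seat. Pushes the cap up with 2.5 N at 0, 6.5 N at the seat. If let go half-way the cap rises 8 mm, against the lip; held down means less than 4 mm above the seat
- shoe_tree_a: wooden shoe tree, 230 x 62 x 62 mm, lying on the left; origin under its centre; leave it alone
- shoe_tree_b: second shoe tree, the same, farther left; origin under its centre; leave it alone
- buckle: flat steel belt buckle frame, 64 x 55 x 6 mm, lying left front near the robot; origin under its centre; leave it alone
- pen_cup: clear acrylic pen cup with two pens, 72 mm across, 150 mm tall with the pens, far right; origin under its centre; leave it alone
- polish_tin: low round steel shoe-polish tin, 68 mm across, 26 mm tall, right front near the robot; origin under its centre; leave it alone
- shoe_brush: wooden shoe brush, 150 x 50 x 45 mm, lying beyond the cap, right of the lamp; origin under its centre; leave it alone
Mind the look-alikes: they are no part of the job. Leave any orange, pink or yellow look-alike of the part that bears cap_grip alone.

How it is judged:
On the way, in this order (a step that is already met when the one before it is completed fails the run):
1. the lamp's arm is swung clear of the canister (value of joint lamp_arm above 0.9 rad), for 0.2 s.
2. the cap's lugs are through the slots, below the lip (horizontal distance between cap_grip and canister_mouth below 0.007 m and z of cap_grip in the frame of canister below 0.136 m and angle between the x axis of cap_grip and the x axis of canister, either way round below 0.35 rad), for 0.1 s.
At the end, for the whole second after the job is handed in: The lamp's arm is at 0.9 rad or more; the cap is in the canister's mouth (within 7 mm of its axis, upright within 7 degrees), held down less than 4 mm above its seat, turned 30 to 60 degrees from the slots, with the fingers holding it (over 1 N) (value of joint lamp_arm above 0.9 rad and horizontal distance between cap_grip and canister_mouth below 0.007 m and z of cap_grip in the frame of canister between 0.124 and 0.132 m and angle between the x axis of cap_grip and the x axis of canister, either way round between 0.525 and 1.045 rad and angle between cap_grip's own z axis and vertical below 0.12 rad and contact force between the fingers and cap above 1 N); the arm keeps its last pose, push and grip.
It fails at once if the cap is turned on to its lock (70 degrees or more) (angle between the x axis of cap_grip and the x axis of canister, either way round above 1.22 rad and horizontal distance between cap_grip and canister_mouth below 0.012 m and z of cap_grip in the frame of canister below 0.14 m).
It fails at once if a bystander is disturbed (moved over 25 mm or tipped) (distance of any of shoe_tree_a, shoe_tree_b, buckle, pen_cup, polish_tin, shoe_brush from where it was at the start of the episode above 0.025 m or angle between any of shoe_tree_a, shoe_tree_b, buckle, pen_cup, polish_tin, shoe_brush's own z axis and vertical above 0.35 rad).
It also fails if it takes over 67 s, if anything falls off the work surface, if the arm or the gripper's body presses on something with over 40 N, if the wrist force passes 120 N, or if a joint passes its speed limit or range.

ROBOT

A 6-joint arm with a two-finger parallel gripper is mounted at the origin on the work surface. World frame = base frame: x ahead of the robot, y to its left, z up, the work surface at z = 0. Lengths are in m, angles in rad, forces in N, time in s.
With the tool pointing down it reaches from about 0.4 to 0.825 m from the base axis. Payload 7 kg.
Tool frame: the origin (TCP) lies at the centre of the arm's flange, where the gripper is bolted on; the fingertips stand 173 mm ahead of it and the grasp point (between the pads) lies 155 mm ahead of it; z points along the fingers, y is the line along which they close (so a half turn about z gives the same grasp; the last joint's range is limited). The gripper opens to 85 mm and grips with 20 to 120 N. Pads are 22 mm wide; open, the fingers measure 114 mm over their backs; the gripper's body (76 mm by 85 mm) begins 54 mm behind the grasp point. The pads swing forward as they close: fully open they stand 13 mm farther back than shut.
Start: joints at [1.44, 0.359, 0.012, 0, -1.224, -0.288], TCP at [0.275, 0.617, 0.405] pointing down, gripper open.
Joint ranges: [-3.07, 3.07], [-1.43, 2.12], [-1.02, 1.25], [-3.03, 1.67], [-3.05, -0], [-3.03, 3.03]. Speed limits (rad/s): [2.39, 2.39, 3.01, 3.14, 3.14, 3.14].

INTERFACE

Orientations are given as a 3x3 rotation matrix whose columns are the frame's x, y, z axes.
In Python, from plant import status, eyes, workorder gives the robot as it stands.
- The arm moves only by the shell command python3 -m creep 'ROWS' [OPENING] [FORCE]. ROWS is a JSON object of lists of equal length, an entry for each row: "delta_pos": the shift along the world's x, y, z in m, a list of three; "turn": the turn about the world's z in rad. In form: {"delta_pos": [[dx, dy, dz], ...], "turn": [turn, ...]}. A call has 1 to 5 rows; each row is the pose to reach, as a shift and turn from the pose commanded when the call began; what a row does not reach only later rows make up. A row lasts 1/10 s, in which the tool goes at most 50 mm and 8.59 degrees, less where a joint would pass 70% of its speed; a pose out of reach is approached as far as the arm can. A call with a gripper value outside its range is refused whole. OPENING is the opening, from -1 (shut) to 1 (fully open), set as the call begins (- or left out, the last holds). The fingers move at their own pace and stop on an object; FORCE is the grip in N (left out, the last holds). Time passes only in rows, so rows that repeat a pose let the fingers close. It gives the time, the measured TCP pose, the force, the opening and the grip force at its end, in the units of the state.
- status.read_state(): the state, without advancing time (a new reading comes with each control period).
- eyes.snapshot(name): name is "scene" or "top" or "wrist"; returns the picture (480x640x3 uint8, red, green, blue); there is no depth.
- eyes.calibration(name): a dict with "vfov" (degrees; the focal length in pixels is half the picture's height over the tangent of half this angle, whatever the lens; pixels are square), "cx", "cy" (the principal point, pixels), "view" (4x4, takes a point from world to camera coordinates); the wrist camera has in their place "tool_from_camera" (4x4, takes a point from camera to tool coordinates, whose origin is the TCP and whose axes are the flange's). Camera axes: x right, y up, looking along -z (the intrinsics and any distortion apply to the point x, -y, -z); pixel columns grow to the right and rows downward; lengths in m; the calibration is good to about 2 mm. A picture is of the moment at which its call begins: read the wrist's pose just before it. calibration takes no time and is no camera call.
- workorder.close_job(): hands the job in; it is judged then, once.
The state is a dict: "time_s": time; "qpos": joint angles; "qd": joint speeds; "joint_torque": joint torques, N m; "position": TCP position; "tool_rot": TCP orientation; "ft_force": force on the tool from outside, world axes, zero at the start; "wrist_torque": the same for the moment, N m; "opening": opening from 0.0 (shut) to 1.0 (fully open); "finger_force": force on a finger pad.
Only numpy, scipy, OpenCV 4.12 (cv2) and the standard library are available. Lean on these libraries where they do the work, as an engineer would, in place of code of your own. Each camera call takes 0.05 s, during which the arm holds its last target. There are 200 camera calls.

## Working session

There is one attempt and no reset: what is moved stays moved. The work goes in short steps, Python scripts to look and compute and a shell command to move; the robot and the scene stay as the last step left them, time stands still between calls to the robot, and variables do not carry over. Pictures are saved under pics/ and viewed, at most 10 in all, crops included, and the job is handed in when it is done.

```bash
ls; mkdir -p pics; python3 - <<'E'
from plant import status, eyes
import cv2, json
for n in ("scene","top"):
    im=eyes.snapshot(n); cv2.imwrite(f"pics/{n}0.png",im[:,:,::-1])
    c=eyes.calibration(n); print(n,c)
print(eyes.calibration("wrist")); s=status.read_state(); print(s)
E
```

```text
pics
scene {'vfov': 43.844784918395455, 'cx': 315.1038175627994, 'cy': 241.3491813240647, 'view': array([[ 0.2618235 ,  0.96508534, -0.00766453, -0.15705504],
       [-0.70756922,  0.19734922,  0.67852715,  0.23522414],
       [ 0.65634919, -0.17223117,  0.73453534, -1.87884724],
       [ 0.        ,  0.        ,  0.        ,  1.        ]])}
top {'vfov': 52.73800199067476, 'cx': 319.4679261933375, 'cy': 243.94015843636143, 'view': array([[ 0.02376779, -0.99969731, -0.00635459,  0.01258939],
       [ 0.98402998,  0.02227271,  0.17660385, -0.52706617],
       [-0.17640886, -0.01045059,  0.9842615 , -1.15811586],
       [ 0.        ,  0.        ,  0.        ,  1.        ]])}
{'vfov': 58.45827713691906, 'cx': 326.32492820436346, 'cy': 240.21449779703374, 'tool_from_camera': array([[ 8.57013199e-04,  9.59152068e-01,  2.82889689e-01,
         7.19053956e-02],
       [ 9.99999332e-01, -6.02699505e-04, -9.86010311e-04,
         8.28563737e-04],
       [-7.75236353e-04,  2.82890345e-01, -9.59151944e-01,
         3.01497983e-02],
       [ 0.00000000e+00,  0.00000000e+00,  0.00000000e+00,
         1.00000000e+00]])}
{'time_s': 0.1, 'qpos': array([ 1.44011436e+00,  3.59317463e-01,  1.11898330e-02, -2.96713761e-04,
       -1.22409946e+00, -2.88125224e-01]), 'qd': array([-0.00101413, -0.0036706 ,  0.00183273,  0.00108713, -0.0008554 ,
       -0.00018928]), 'joint_torque': array([-1.53907917e-03, -5.84768057e+01,  2.94113320e+01,  6.95473373e+00,
       -3.16575577e-03,  5.69118555e-06]), 'position': array([0.27442375, 0.61652519, 0.40387502]), 'tool_rot': array([[ 9.13533614e-01, -4.06762979e-01, -4.63121576e-04],
       [-4.06763219e-01, -9.13532579e-01, -1.38218745e-03],
       [ 1.39146038e-04,  1.45105552e-03, -9.99998938e-01]]), 'ft_force': array([-0.24433686, -0.20251726, -0.77312439]), 'wrist_torque': array([0.04699871, 0.02460256, 0.01028358]), 'finger_force': 0.0, 'opening': 1.0007058783322227}
```

View pics/top0.png

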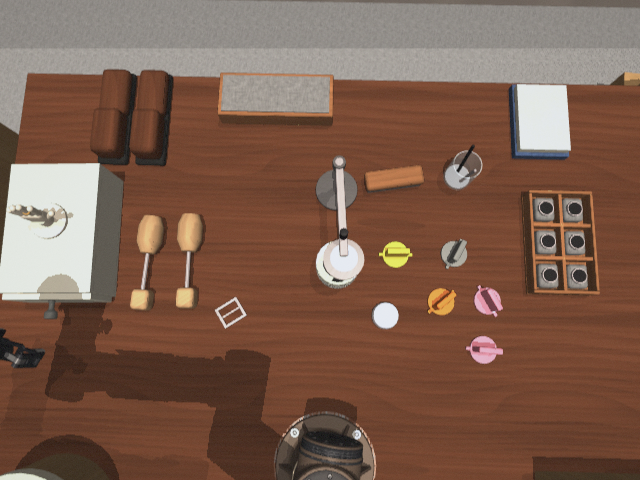

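View pics/scene0.png

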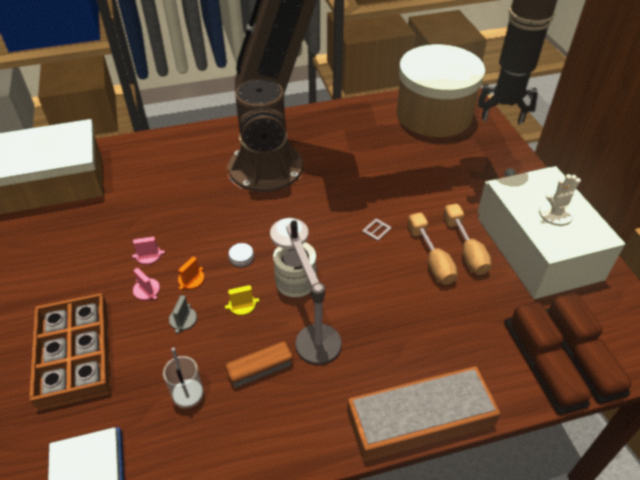

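The top view shows the hinge at (339,161), knob at (344,234), lamp head at (344,258) over the canister at ~(337,265), and the grey cap at (455,253). The scene view agrees, with the cap at (182,314) and the knob at (294,230).

```bash
cat > h.py <<'E'
import numpy as np, cv2
from plant import status, eyes
def cam(n, s=None):
    c=eyes.calibration(n); f=240/np.tan(np.radians(c['vfov'])/2)
    if n=='wrist':
        T=np.eye(4); T[:3,:3]=s['tool_rot']; T[:3,3]=s['position']; W=T@c['tool_from_camera']
    else: W=np.linalg.inv(c['view'])
    return f,c['cx'],c['cy'],W
def ray(n,uv,s=None):
    f,cx,cy,W=cam(n,s); d=W[:3,:3]@np.array([(uv[0]-cx)/f,-(uv[1]-cy)/f,-1]); return W[:3,3],d/np.linalg.norm(d)
def onz(n,uv,z,s=None):
    o,d=ray(n,uv,s); return o+d*(z-o[2])/d[2]
def proj(n,p,s=None):
    f,cx,cy,W=cam(n,s); q=np.linalg.inv(W)@np.r_[p,1]; return np.array([cx+f*q[0]/-q[2], cy-f*q[1]/-q[2]])
E
python3 - <<'E'
from h import *
np.set_printoptions(precision=4,suppress=True)
t=cv2.imread('pics/top0.png'); s=cv2.imread('pics/scene0.png')
a=cv2.resize(t[140:290,300:500],None,fx=4,fy=4,interpolation=cv2.INTER_CUBIC)
b=cv2.resize(s[200:350,150:350],None,fx=4,fy=4,interpolation=cv2.INTER_CUBIC)
cv2.imwrite('pics/topc.png',a); cv2.imwrite('pics/scenec.png',b)
print('hinge',onz('top',(339,161),.224),onz('scene',(318,292),.224))
print('knob',onz('top',(343.5,233),.262),onz('scene',(294,226),.262))
print('cap',onz('top',(455,253),.008),onz('scene',(182,318),.008))
print('head',onz('top',(344,258),.203), 'can',onz('top',(337,263),.102))
E
```

```text
hinge [ 0.6799 -0.0153  0.224 ] [ 0.6932 -0.0172  0.224 ]
knob [ 0.5119 -0.0261  0.262 ] [ 0.5275 -0.0273  0.262 ]
cap [ 0.5179 -0.3219  0.008 ] [ 0.5193 -0.3197  0.008 ]
head [ 0.4692 -0.0303  0.203 ] can [ 0.4721 -0.0182  0.102 ]
```

View pics/topc.png

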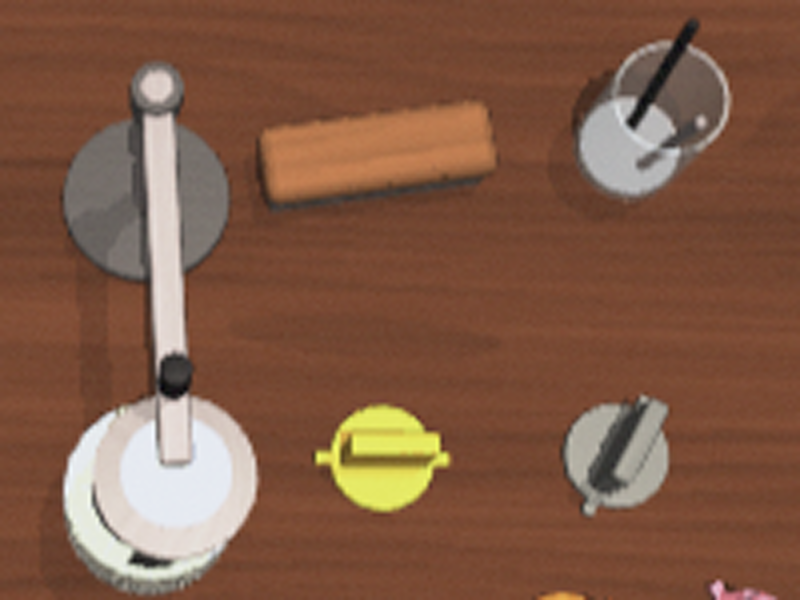

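Zoomed in, hinge is at (339.3,162), knob top at (344,230.5), cap disc centre at ~(454,254) with its bar running up-right. Moving above the knob.

```bash
python3 -m creep '{"delta_pos":[[0,0,0.03],[0,0,0.06],[0.03,-0.03,0.07],[0.05,-0.07,0.07],[0.06,-0.12,0.07]],"turn":[0,0,0.1,0.2,0.3]}' 0 20 
python3 -m creep '{"delta_pos":[[0.02,-0.04,0],[0.04,-0.085,0],[0.06,-0.13,0],[0.07,-0.175,0],[0.09,-0.22,0]],"turn":[0.12,0.12,0.12,0.12,0.12]}'
python3 -m creep '{"delta_pos":[[0.02,-0.04,0],[0.04,-0.085,0],[0.06,-0.13,0],[0.07,-0.175,0],[0.07,-0.22,0]],"turn":[0,0,0,0,0]}'
python3 -m creep '{"delta_pos":[[0.0,-0.04,0],[0.02,-0.085,0],[0.023,-0.085,0],[0.023,-0.085,0],[0.023,-0.085,0]],"turn":[0,0,0,0,0]}'
python3 - <<'E'
from h import *
s=status.read_state(); im=eyes.snapshot('wrist'); cv2.imwrite('pics/w1.png',im[:,:,::-1])
import pickle; pickle.dump(s,open('s1.pkl','wb')); print(s['position'],s['tool_rot'],s['qpos'],s['opening'],s['time_s'])
E
```

```text
time_s: 0.6
position: [0.3353, 0.4971, 0.4737]
tool_rot: [[0.993, -0.114, -0.0], [-0.114, -0.993, -0.001], [-0.0, 0.001, -1.0]]
ft_force: [-0.2, 0.2, -0.2]
opening: 0.502
finger_force: 0.0
time_s: 1.1
position: [0.424, 0.2755, 0.4747]
tool_rot: [[1.0, 0.002, -0.0], [0.002, -1.0, 0.0], [-0.0, -0.0, -1.0]]
ft_force: [1.4, 1.1, 1.3]
opening: 0.498
finger_force: 0.0
time_s: 1.6
position: [0.4949, 0.0558, 0.4741]
tool_rot: [[1.0, 0.001, -0.001], [0.001, -1.0, -0.001], [-0.001, 0.001, -1.0]]
ft_force: [-0.3, -0.4, -0.0]
opening: 0.505
finger_force: 0.0
time_s: 2.1
position: [0.5171, -0.027, 0.4744]
tool_rot: [[1.0, 0.001, -0.001], [0.001, -1.0, 0.0], [-0.001, -0.0, -1.0]]
ft_force: [0.4, 0.3, -0.0]
opening: 0.503
finger_force: 0.0
[ 0.51714625 -0.02702433  0.4743529 ] [[ 9.99999116e-01  1.09581112e-03 -7.52767396e-04]
 [ 1.09585266e-03 -9.99999398e-01  5.47811656e-05]
 [-7.52706913e-04 -5.56060394e-05 -9.99999715e-01]] [ 3.27082731e-01  5.78690689e-02 -2.15326343e-01 -3.04980812e-04
 -1.29829619e+00  1.24489161e+00] 0.5028001071857945 2.1
```

View pics/w1.png

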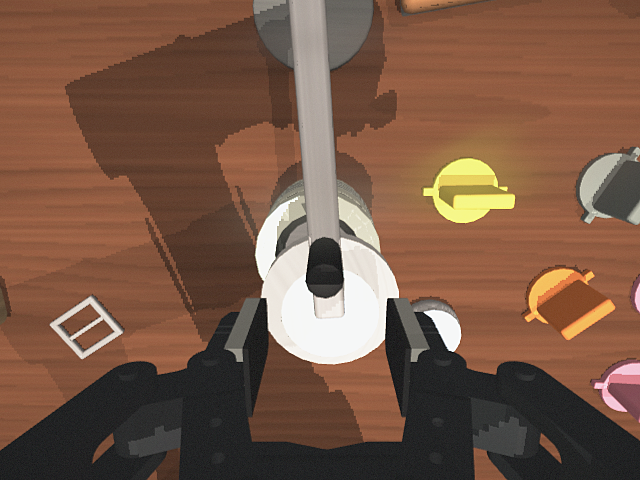

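The wrist view shows the knob's top at ~(324,284), between the open pads; its base is at ~(324,245).

```bash
python3 - <<'E'
from h import *
import pickle; s=pickle.load(open('s1.pkl','rb'))
print(onz('wrist',(324,283),.262,s), onz('wrist',(324,243),.217,s),onz('top',(344,230.5),.262))
print(onz('wrist',(315,200),.217,s), onz('wrist',(308,0),.217,s))
print(proj('wrist',s['position']-[0,0,.155],s))
E
```

```text
[ 0.51439421 -0.02687893  0.262     ] [ 0.51982509 -0.02667808  0.217     ] [ 0.51717365 -0.02701728  0.262     ]
[ 0.543963   -0.02183157  0.217     ] [ 0.64010344 -0.01904845  0.217     ]
[323.67342693 341.86320005]
```

```bash
python3 -m creep '{"delta_pos":[[-0.001,0,-0.03],[-0.001,0,-0.067],[-0.001,0,-0.067],[-0.001,0,-0.067],[-0.001,0,-0.067]],"turn":[0,0,0,0,0]}' 0 20
python3 -m creep '{"delta_pos":[[0,0,0],[0,0,0],[0,0,0]],"turn":[0,0,0]}' -0.45 20
python3 -m creep '{"delta_pos":[[0,0.021,0],[0.003,0.043,0],[0.009,0.064,0],[0.018,0.084,0],[0.029,0.102,0]],"turn":[-0.13,-0.26,-0.39,-0.52,-0.65]}'
python3 -m creep '{"delta_pos":[[0.013,0.017,0],[0.029,0.032,0],[0.046,0.045,0],[0.065,0.055,0],[0.081,0.062,0]],"turn":[-0.13,-0.26,-0.39,-0.52,-0.63]}'
python3 -m creep '{"delta_pos":[[0,0,0],[0,0,0]],"turn":[0,0]}' 0
python3 -m creep '{"delta_pos":[[0,0,0.04],[0,0,0.08],[0,0,0.08]],"turn":[0,0,0]}'
python3 - <<'E'
from h import *
im=eyes.snapshot('top'); cv2.imwrite('pics/t2.png',cv2.resize(im[120:320,260:500],None,fx=3,fy=3,interpolation=cv2.INTER_CUBIC)[:,:,::-1])
cv2.imwrite('pics/t2full.png',im[:,:,::-1])
print(status.read_state()['time_s'])
E
```

```text
time_s: 2.65
position: [0.5169, -0.0267, 0.4098]
tool_rot: [[1.0, 0.003, 0.003], [0.003, -1.0, 0.0], [0.003, -0.0, -1.0]]
ft_force: [0.8, 0.5, -0.2]
opening: 0.499
finger_force: 0.0
time_s: 2.95
position: [0.5164, -0.0274, 0.4084]
tool_rot: [[1.0, 0.001, 0.001], [0.001, -1.0, 0.0], [0.001, -0.0, -1.0]]
ft_force: [0.1, -0.3, -0.2]
opening: 0.276
finger_force: 0.0
time_s: 3.45
position: [0.5451, 0.0752, 0.408]
tool_rot: [[0.794, -0.609, -0.0], [-0.609, -0.794, -0.0], [-0.0, 0.0, -1.0]]
ft_force: [-0.5, -2.2, 0.1]
opening: 0.275
finger_force: 0.6
time_s: 3.95
position: [0.627, 0.1372, 0.4077]
tool_rot: [[0.283, -0.959, -0.001], [-0.959, -0.283, -0.0], [0.0, 0.001, -1.0]]
ft_force: [-0.1, -1.4, 0.7]
opening: 0.272
finger_force: 0.6
time_s: 4.15
position: [0.6264, 0.1365, 0.4073]
tool_rot: [[0.289, -0.957, -0.001], [-0.957, -0.289, -0.0], [0.0, 0.001, -1.0]]
ft_force: [-0.4, -0.2, 0.0]
opening: 0.497
finger_force: 0.0
time_s: 4.45
position: [0.6264, 0.136, 0.4948]
tool_rot: [[0.29, -0.957, 0.01], [-0.957, -0.29, 0.003], [0.0, -0.01, -1.0]]
ft_force: [1.1, -0.3, 0.0]
opening: 0.498
finger_force: 0.0
4.5
```

View pics/t2.png

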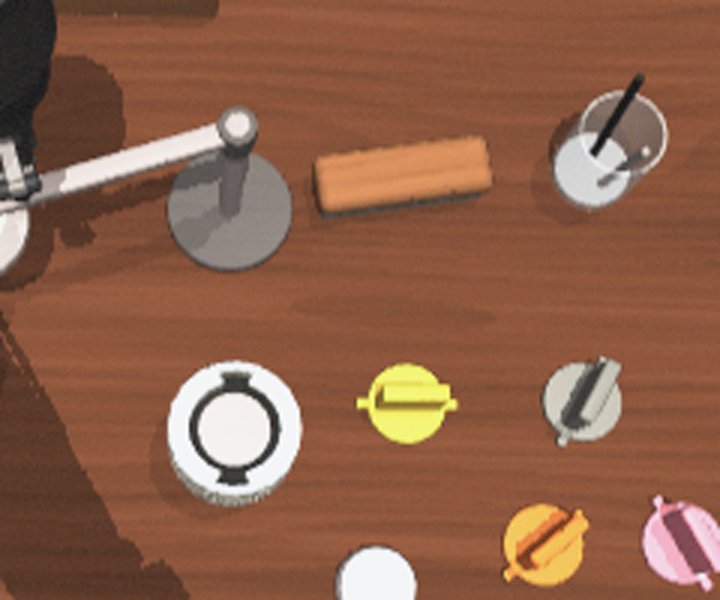

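The lamp arm now points well left (~70° swung). The canister mouth is clear: centre at crop (234.5,429), slots at (235,380) and (234,477). Cap is at crop (583,400). Moving over the cap.

```bash
python3 -m creep '{"delta_pos":[[-0.02,-0.04,0],[-0.04,-0.08,0],[-0.06,-0.12,0],[-0.08,-0.16,0],[-0.09,-0.20,0]],"turn":[0.14,0.28,0.42,0.56,0.7]}' 1
python3 -m creep '{"delta_pos":[[0,-0.045,0],[-0.01,-0.09,0],[-0.01,-0.135,0],[-0.018,-0.18,0],[-0.018,-0.22,0]],"turn":[0.1,0.1,0.1,0.1,0.1]}'
python3 -m creep '{"delta_pos":[[0,-0.037,0],[0,-0.037,-0.04],[0,-0.037,-0.08],[0,-0.037,-0.12],[0,-0.037,-0.12]],"turn":[0,0,0,0,0]}'
python3 -m creep '{"delta_pos":[[0,0,0],[0,0,0]],"turn":[0,0]}'
python3 - <<'E'
from h import *
import pickle
s=status.read_state(); im=eyes.snapshot('wrist'); cv2.imwrite('pics/w3.png',im[:,:,::-1]); pickle.dump(s,open('s3.pkl','wb'))
# canister in the top picture: white ring
t=cv2.imread('pics/t2full.png'); 
x0,y0=310,235; c=t[y0:295,x0:370]
hsv=cv2.cvtColor(c,cv2.COLOR_BGR2HSV)
dark=((hsv[...,2]<110)&(hsv[...,1]<90)).astype(np.uint8)
n,l,st,ce=cv2.connectedComponentsWithStats(dark)
print([(tuple(st[i]),ce[i]+[x0,y0]) for i in range(1,n) if st[i][4]>15])
for uv in [(338.2,263),(338.4,120+380/3),(338,120+477/3)]: print(onz('top',uv,.102))
print(s['position'],s['tool_rot'][:,0])
E
```

```text
time_s: 5.0
position: [0.5337, -0.065, 0.4876]
tool_rot: [[0.841, -0.541, -0.0], [-0.541, -0.841, 0.0], [-0.0, -0.0, -1.0]]
ft_force: [0.2, -0.8, 0.7]
opening: 1.0
finger_force: 0.0
time_s: 5.5
position: [0.5164, -0.2852, 0.4874]
tool_rot: [[0.888, -0.46, -0.0], [-0.46, -0.888, 0.0], [-0.0, -0.0, -1.0]]
ft_force: [1.4, 0.4, -0.5]
opening: 1.001
finger_force: 0.0
time_s: 6.0
position: [0.5157, -0.3197, 0.3616]
tool_rot: [[0.887, -0.461, -0.01], [-0.461, -0.887, 0.004], [-0.011, 0.001, -1.0]]
ft_force: [-1.0, 0.0, -0.4]
opening: 1.0
finger_force: 0.0
time_s: 6.2
position: [0.5189, -0.3206, 0.3702]
tool_rot: [[0.888, -0.46, 0.003], [-0.46, -0.888, -0.002], [0.003, -0.0, -1.0]]
ft_force: [0.9, 0.4, 0.8]
opening: 1.003
finger_force: 0.0
[((np.int32(13), np.int32(10), np.int32(30), np.int32(37), np.int32(262)), array([337.97709924, 262.09923664]))]
[ 0.47214836 -0.02098265  0.102     ]
[ 0.51121643 -0.02079489  0.102     ]
[ 0.4343298  -0.02115484  0.102     ]
[ 0.51888577 -0.3205821   0.37023916] [ 0.8879955  -0.45983983  0.00336586]
```

View pics/w3.png

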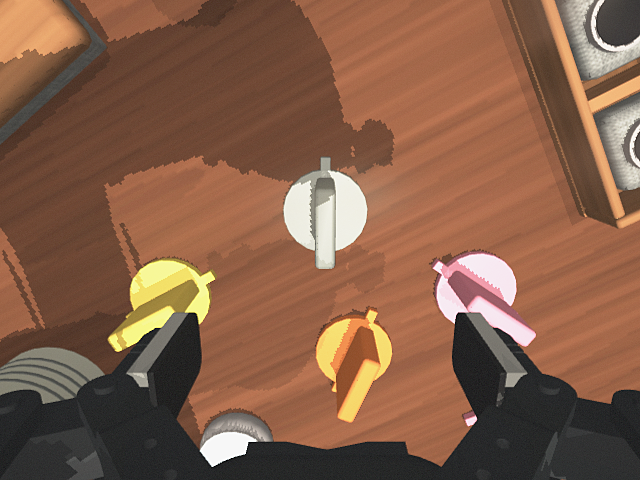

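The grey cap's disc centre is at (325.5,210), front lug tip (325,160), bar vertical in the picture, so the yaw is nearly right.

```bash
python3 - <<'E'
from h import *
import pickle; s=pickle.load(open('s3.pkl','rb')); im=cv2.imread('pics/w3.png')
c=im[140:290,270:385]; hsv=cv2.cvtColor(c,cv2.COLOR_BGR2HSV); m=((hsv[...,1]<50)&(hsv[...,2]>90)).astype(np.uint8)
# disc circle from left/right extremes
n,l,st,ce=cv2.connectedComponentsWithStats(m); k=1+np.argmax(st[1:,4]); print(st[k]+[270,140,0,0,0],ce[k])
rows=[(y+140,)+tuple(np.flatnonzero(l[y]==k)[[0,-1]]+270) for y in range(0,150,8) if (l[y]==k).any()]
print(rows)
for uv,z in [((325.5,210),.008),((325,158),.008),((325.5,267),.064),((325.5,179),.064),((325.5,220),.064)]: print(uv,onz('wrist',uv,z,s))
E
```

```text
[ 283  157   84  112 5899] [54.82742838 72.0652653 ]
[(164, np.int64(321), np.int64(329)), (172, np.int64(309), np.int64(340)), (180, np.int64(297), np.int64(352)), (188, np.int64(290), np.int64(359)), (196, np.int64(286), np.int64(364)), (204, np.int64(284), np.int64(366)), (212, np.int64(283), np.int64(366)), (220, np.int64(285), np.int64(365)), (228, np.int64(288), np.int64(362)), (236, np.int64(293), np.int64(357)), (244, np.int64(301), np.int64(349)), (252, np.int64(315), np.int64(334)), (260, np.int64(315), np.int64(334)), (268, np.int64(318), np.int64(331))]
(325.5, 210) [ 0.51880661 -0.32107486  0.008     ]
(325, 158) [ 0.55500962 -0.33937724  0.008     ]
(325.5, 267) [ 0.4942253 -0.3084278  0.064    ]
(325.5, 179) [ 0.54764108 -0.33606695  0.064     ]
(325.5, 220) [ 0.52353764 -0.32359501  0.064     ]
```

```bash
python3 -m creep '{"delta_pos":[[0.001,-0.001,-0.05],[0.001,-0.001,-0.10],[0.001,-0.001,-0.14],[0.001,-0.001,-0.164],[0.001,-0.001,-0.164]],"turn":[0,0,0,0,0]}' 1
python3 -m creep '{"delta_pos":[[0,0,0],[0,0,0],[0,0,0],[0,0,0],[0,0,0]],"turn":[0,0,0,0,0]}' -1 60
python3 -m creep '{"delta_pos":[[0,0,0],[0,0,0],[0,0,0],[0,0,0],[0,0,0]],"turn":[0,0,0,0,0]}'
```

```text
time_s: 6.75
position: [0.5188, -0.3211, 0.2018]
tool_rot: [[0.888, -0.461, -0.004], [-0.461, -0.888, 0.001], [-0.004, 0.001, -1.0]]
ft_force: [-0.5, -0.5, 1.0]
opening: 1.002
finger_force: 0.0
time_s: 7.25
position: [0.5196, -0.3214, 0.2048]
tool_rot: [[0.888, -0.461, 0.002], [-0.461, -0.888, -0.0], [0.002, -0.0, -1.0]]
ft_force: [-5.3, 3.8, 16.3]
opening: 0.151
finger_force: 58.4
time_s: 7.75
position: [0.5198, -0.3215, 0.2048]
tool_rot: [[0.888, -0.46, 0.001], [-0.46, -0.888, -0.001], [0.002, -0.0, -1.0]]
ft_force: [-0.7, 1.9, 6.7]
opening: 0.156
finger_force: 59.6
```

```bash
python3 -m creep '{"delta_pos":[[0,0,0.02],[0,0,0.06],[0,0,0.11],[0,0,0.16],[0,0,0.16]],"turn":[0,0,0,0.1,0.2]}'
python3 -m creep '{"delta_pos":[[-0.02,0.04,0],[-0.03,0.08,0],[-0.05,0.12,0],[-0.06,0.16,0],[-0.06,0.19,0]],"turn":[0.1,0.2,0.278,0.278,0.278]}'
python3 -m creep '{"delta_pos":[[0,0,0],[0,0,0],[0,0,0]],"turn":[0,0,0]}'
python3 - <<'E'
from h import *
import pickle
s=status.read_state(); im=eyes.snapshot('wrist'); cv2.imwrite('pics/w4.png',im[:,:,::-1]); pickle.dump(s,open('s4.pkl','wb'))
print(s['position'],s['tool_rot'][:,0],proj('wrist',[.472,-.021,.102],s))
E
```

```text
time_s: 8.25
position: [0.5208, -0.3223, 0.3719]
tool_rot: [[0.963, -0.27, 0.011], [-0.27, -0.963, -0.005], [0.012, 0.002, -1.0]]
ft_force: [0.5, 0.1, -1.0]
opening: 0.154
finger_force: 58.5
time_s: 8.75
position: [0.4574, -0.1299, 0.3638]
tool_rot: [[1.0, -0.001, -0.0], [-0.001, -1.0, 0.001], [-0.0, -0.001, -1.0]]
ft_force: [1.1, 0.4, -1.2]
opening: 0.153
finger_force: 58.8
time_s: 9.05
position: [0.4593, -0.1317, 0.3636]
tool_rot: [[1.0, -0.001, -0.0], [-0.001, -1.0, -0.0], [-0.0, 0.0, -1.0]]
ft_force: [0.7, -0.1, -1.8]
opening: 0.155
finger_force: 59.0
[ 0.45932035 -0.13174659  0.36361455] [ 9.99999496e-01 -9.69246627e-04 -2.63381141e-04] [125.45601155 223.86424898]
```

View pics/w4.png

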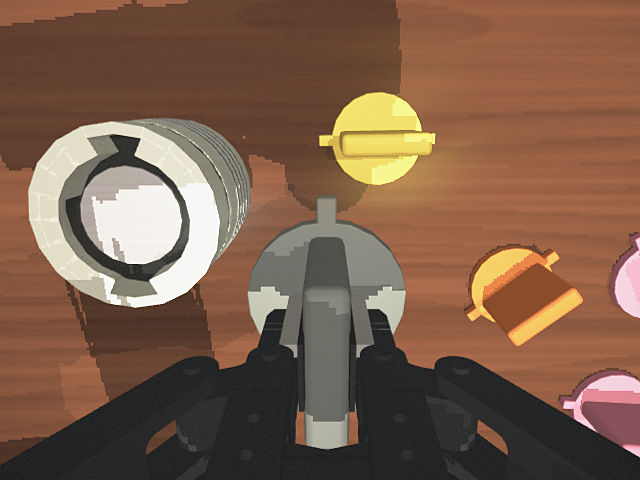

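The canister top is centred at ~(125,214), slots at ~(115,142) and (134,290). The held cap's disc spans u 248–406, with its front lug at (327,198). Fitting the rim.

```bash
python3 - <<'E'
from h import *
import pickle; from scipy.optimize import least_squares
s=pickle.load(open('s4.pkl','rb')); im=cv2.imread('pics/w4.png')
hsv=cv2.cvtColor(im,cv2.COLOR_BGR2HSV); m=((hsv[...,1]<75)&(hsv[...,2]>90)).astype(np.uint8); m[:,240:]=0
m[:110]=0; m[315:]=0
pts=[]
for y in range(130,300,4):
    u=np.flatnonzero(m[y]); 
    if len(u): pts.append((u[0],y))
P=np.array([onz('wrist',p,.102,s)[:2] for p in pts])
f=lambda q: np.hypot(*(P-q[:2]).T)-q[2]
r=least_squares(f,[.472,-.021,.0535],loss='soft_l1',f_scale=.001); print(r.x,np.abs(r.fun).max())
f2=lambda q: np.hypot(*(P-q[:2]).T)-.0535
print(least_squares(f2,[.472,-.021],loss='soft_l1',f_scale=.001).x)
for uv in [(90,140),(140,137),(112,293),(157,293)]: print(uv,onz('wrist',uv,.102,s))
q=(hsv[...,2]<90).astype(np.uint8)
cv2.imwrite('pics/c4.png',cv2.resize(im[110:315,15:260],None,fx=2.8,fy=2.8,interpolation=cv2.INTER_CUBIC))
print('cap',onz('wrist',(327,198),.163,s),onz('wrist',(327,300),.167,s), 'lug yaw vs tool')
E
```

```text
[ 0.47425962 -0.02106738  0.052664  ] 0.0005942931726415634
[ 0.47421123 -0.02203408]
(90, 140) [ 0.51749908 -0.0083969   0.102     ]
(140, 137) [ 0.51903143 -0.03488118  0.102     ]
(112, 293) [ 0.4303957  -0.00762348  0.102     ]
(157, 293) [ 0.43038286 -0.03387835  0.102     ]
cap [ 0.49823316 -0.13294239  0.163     ] [ 0.45537791 -0.13294721  0.167     ] lug yaw vs tool
```

View pics/c4.png

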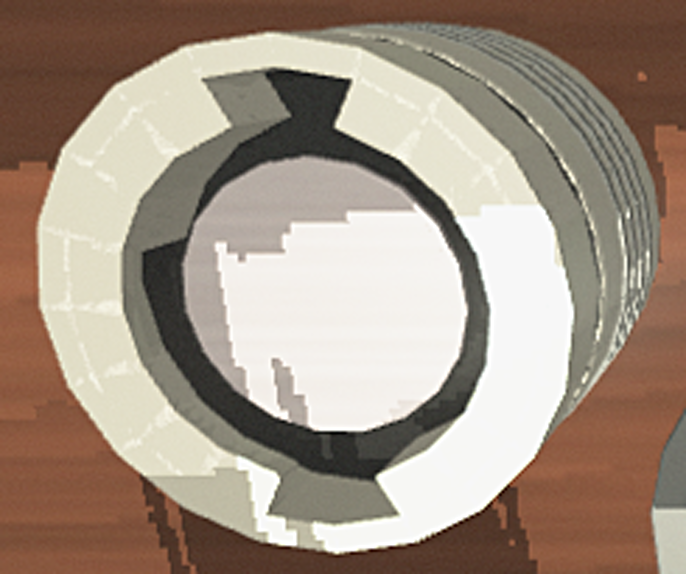

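```bash
python3 - <<'E'
from h import *
import pickle; from scipy.optimize import least_squares
s=pickle.load(open('s4.pkl','rb')); im=cv2.imread('pics/w4.png')
hsv=cv2.cvtColor(im,cv2.COLOR_BGR2HSV); m=(hsv[...,1]<75).astype(np.uint8)
lug=[(y,np.flatnonzero(m[y,300:360])[[0,-1]]+300) for y in range(194,222,3) if m[y,300:360].any()]; print(lug)
pts=[]
for y in range(232,306,3):
    u=np.flatnonzero(m[y,240:415])+240; pts+=[(u[0],y),(u[-1],y)]
print(pts[::6])
for z in (.159,.163,.167):
    P=np.array([onz('wrist',p,z,s)[:2] for p in pts])
    r=least_squares(lambda q: np.hypot(*(P-q[:2]).T)-q[2],[.457,-.132,.0335],loss='soft_l1',f_scale=.0007)
    r2=least_squares(lambda q: np.hypot(*(P-q[:2]).T)-.0335,[.457,-.132],loss='soft_l1',f_scale=.0007)
    print(z,r.x,np.abs(r.fun).max(),r2.x)
E
```

```text
[(197, array([317, 335])), (200, array([317, 336])), (203, array([317, 336])), (206, array([317, 336])), (209, array([317, 336])), (212, array([317, 336])), (215, array([317, 336])), (218, array([317, 336])), (221, array([302, 350]))]
[(np.int64(280), 232), (np.int64(271), 241), (np.int64(263), 250), (np.int64(258), 259), (np.int64(253), 268), (np.int64(251), 277), (np.int64(249), 286), (np.int64(248), 295), (np.int64(249), 304)]
0.159 [ 0.45391386 -0.13263953  0.03433754] 0.00063514994039085 [ 0.45532619 -0.13262511]
0.163 [ 0.4556792  -0.13263682  0.03355021] 0.000620273152420539 [ 0.45576467 -0.13263646]
0.167 [ 0.45744452 -0.13263411  0.03276288] 0.0006054084084343644 [ 0.45617332 -0.13262452]
```

```bash
python3 -m creep '{"delta_pos":[[0.005,0.04,0],[0.010,0.08,0],[0.018,0.111,0],[0.018,0.111,-0.02],[0.018,0.111,-0.045]],"turn":[0,0,0,0,0]}'
python3 -m creep '{"delta_pos":[[0,0,0],[0,0,0],[0,0,0],[0,0,0]],"turn":[0,0,0,0]}'
python3 - <<'E'
from h import *
import pickle
s=status.read_state(); im=eyes.snapshot('wrist'); pickle.dump(s,open('s5.pkl','wb'))
cv2.imwrite('pics/w5full.png',im[:,:,::-1]); cv2.imwrite('pics/w5.png',cv2.resize(im[100:400,160:500],None,fx=2,fy=2,interpolation=cv2.INTER_CUBIC)[:,:,::-1])
print(s['position'],s['tool_rot'][:,0],s['ft_force'])
E
```

```text
time_s: 9.6
position: [0.4782, -0.0201, 0.3188]
tool_rot: [[1.0, -0.0, 0.002], [-0.0, -1.0, 0.001], [0.002, -0.001, -1.0]]
ft_force: [-0.4, -0.8, -1.8]
opening: 0.153
finger_force: 59.4
time_s: 10.0
position: [0.4777, -0.0207, 0.3198]
tool_rot: [[1.0, -0.001, 0.002], [-0.001, -1.0, 0.0], [0.002, -0.0, -1.0]]
ft_force: [0.2, 0.1, -1.9]
opening: 0.155
finger_force: 59.3
[ 0.47774758 -0.02069656  0.31981011] [ 0.99999744 -0.00140284  0.00177264] [ 0.22453948  0.10300462 -1.88858121]
```

View pics/w5.png

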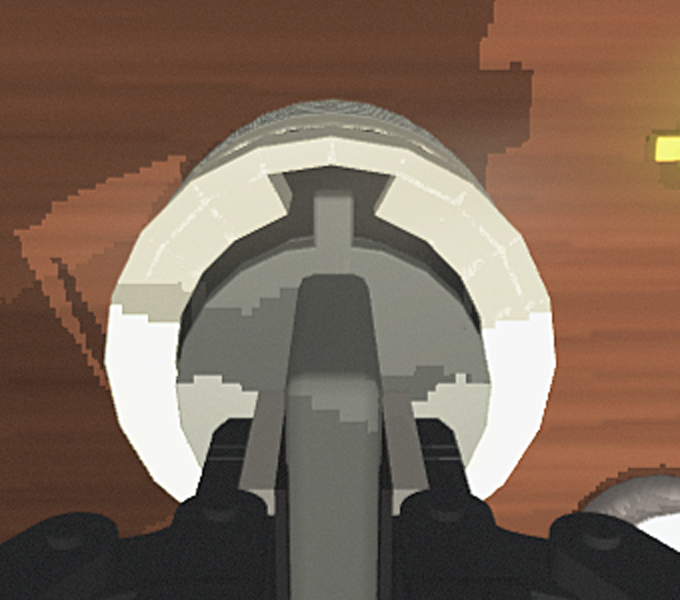

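The front lug at crop u≈334 sits inside the slot (272–393), laterally centred within ~0.7 mm; slot outer edge at row ~172, lug tip at ~192.

```bash
python3 - <<'E'
from h import *
import pickle; s=pickle.load(open('s5.pkl','rb'))
from scipy.optimize import least_squares
im=cv2.imread('pics/w5full.png'); hsv=cv2.cvtColor(im,cv2.COLOR_BGR2HSV)
m=((hsv[...,1]<75)&(hsv[...,2]>150)).astype(np.uint8)
pts=[]
for y in range(200,320,4):
    u=np.flatnonzero(m[y,200:450])+200; pts+=[(u[0],y),(u[-1],y)]
P=np.array([onz('wrist',p,.102,s)[:2] for p in pts])
r=least_squares(lambda q: np.hypot(*(P-q[:2]).T)-q[2],[.474,-.021,.0535],loss='soft_l1',f_scale=.0007); print('can',r.x,np.abs(r.fun).max())
z0=s['position'][2]-.2048
print('slot->c', onz('wrist',(160+332.5/2,100+168/2),.102,s)-[.046,0,0])
for z in (z0,z0+.008): print('lug->c',z, onz('wrist',(160+334/2,100+192/2),z,s)-[.043,0,0])
E
```

```text
can [ 0.4742732  -0.02072823  0.05228628] 0.0005274464193714204
slot->c [ 0.47402661 -0.021526    0.102     ]
lug->c 0.11501011382987555 [ 0.47409608 -0.02182997  0.11501011]
lug->c 0.12301011382987556 [ 0.47557381 -0.02181458  0.12301011]
```

```bash
python3 -m creep '{"delta_pos":[[-0.0005,0.0007,-0.004],[-0.0005,0.0007,-0.008],[-0.0005,0.0007,-0.012],[-0.0005,0.0007,-0.016],[-0.0005,0.0007,-0.02]],"turn":[0,0,0,0,0]}'
python3 -m creep '{"delta_pos":[[0,0,-0.003],[0,0,-0.006],[0,0,-0.009],[0,0,-0.012],[0,0,-0.012]],"turn":[0,0,0,0,0]}'
```

```text
time_s: 10.55
position: [0.4768, -0.0197, 0.2982]
tool_rot: [[1.0, -0.001, -0.0], [-0.001, -1.0, -0.0], [-0.0, 0.0, -1.0]]
ft_force: [-0.8, 0.2, 0.8]
opening: 0.156
finger_force: 59.7
time_s: 11.05
position: [0.4768, -0.0197, 0.2865]
tool_rot: [[1.0, -0.001, -0.0], [-0.001, -1.0, -0.0], [-0.0, 0.0, -1.0]]
ft_force: [-0.8, 0.5, 3.0]
opening: 0.154
finger_force: 60.0
```

```bash
python3 -m creep '{"delta_pos":[[0,0,-0.002],[0,0,-0.004],[0,0,-0.005],[0,0,-0.005],[0,0,-0.005]],"turn":[0,0,0,0,0]}'
```

```text
time_s: 11.55
position: [0.4767, -0.0197, 0.2828]
tool_rot: [[1.0, -0.0, 0.0], [-0.0, -1.0, -0.0], [0.0, 0.0, -1.0]]
ft_force: [-8.9, 1.7, 17.7]
opening: 0.157
finger_force: 62.2
```

```bash
python3 -m creep '{"delta_pos":[[0,0,0.0008],[0,0,0.0008],[0,0,0.0008],[0,0,0.0008]],"turn":[0,-0.06,-0.12,-0.18]}'
python3 -m creep '{"delta_pos":[[0,0,0],[0,0,0],[0,0,0],[0,0,0]],"turn":[-0.06,-0.12,-0.18,-0.24]}'
```

```text
time_s: 11.95
position: [0.4775, -0.0196, 0.283]
tool_rot: [[0.983, -0.182, 0.002], [-0.182, -0.983, 0.0], [0.002, -0.0, -1.0]]
ft_force: [-0.3, -0.7, 4.6]
opening: 0.159
finger_force: 60.3
time_s: 12.35
position: [0.4776, -0.0196, 0.283]
tool_rot: [[0.912, -0.41, 0.002], [-0.41, -0.912, 0.0], [0.002, -0.001, -1.0]]
ft_force: [-0.0, -1.1, 4.3]
opening: 0.151
finger_force: 60.3
```

```bash
python3 -m creep '{"delta_pos":[[0,-0.0005,0],[-0.0003,-0.001,0],[-0.0005,-0.0015,-0.0002],[-0.0008,-0.002,-0.0004],[-0.0008,-0.002,-0.0004]],"turn":[-0.06,-0.12,-0.18,-0.25,-0.33]}'
python3 -m creep '{"delta_pos":[[0,0,0],[0,0,0],[0,0,0]],"turn":[-0.03,-0.03,-0.03]}'
python3 - <<'E'
from h import *
import pickle
s=status.read_state(); im=eyes.snapshot('wrist'); pickle.dump(s,open('s6.pkl','wb'))
cv2.imwrite('pics/w6full.png',im[:,:,::-1]); cv2.imwrite('pics/w6.png',cv2.resize(im[100:400,160:500],None,fx=2,fy=2,interpolation=cv2.INTER_CUBIC)[:,:,::-1])
x=s['tool_rot'][:,0]; print(s['position'],np.degrees(np.arctan2(x[1],x[0])),s['ft_force'],s['wrist_torque'])
E
```

```text
time_s: 12.85
position: [0.477, -0.0216, 0.2828]
tool_rot: [[0.73, -0.684, 0.003], [-0.684, -0.73, 0.0], [0.002, -0.002, -1.0]]
ft_force: [0.6, -0.9, 5.7]
opening: 0.154
finger_force: 60.4
time_s: 13.15
position: [0.477, -0.0216, 0.2828]
tool_rot: [[0.711, -0.704, 0.003], [-0.704, -0.711, 0.0], [0.002, -0.002, -1.0]]
ft_force: [-0.3, -0.9, 5.4]
opening: 0.153
finger_force: 60.5
[ 0.47697669 -0.02159094  0.28281557] -44.71066097599739 [-0.2708547  -0.93532929  5.41719402] [-0.28928148  0.00289314 -0.07720359]
```

View pics/w6.png

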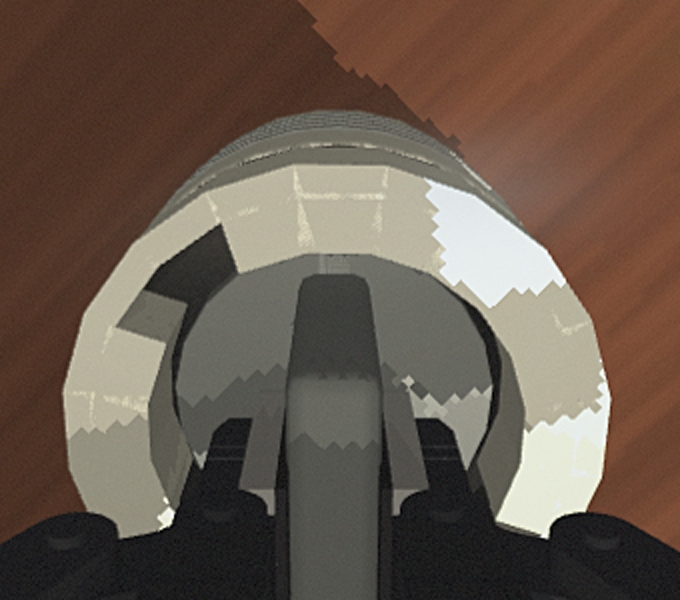

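The lug is now under the lip. The slot, at ~(180,280), is about 45° away from the bar, and the cap is centred and seated at z 0.2828.

```bash
python3 -c "
from plant import workorder; print(workorder.close_job())"
```

```text
the job is handed in; nothing more can be done
None
```

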